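Re-pin the stay of the herb house's glass front

TASK

The glass front of the little herb house on the worktop flaps about, because its stay bar sits on the pin only by the long slot. Take the bar by its black knob, lift it off the pin, tip the front further open with it and drop the middle one of its three round holes over the pin, until the bar is fully home on the pin's plate and stays there when you let go. Be gentle: feel for the pin with the bar rather than forcing the bar down on it, and leave the things standing round the herb house where they are.

Things in the scene. Friction and masses are not known exactly. Their poses are not given: they have to be found in the camera images.
- herb_house: Small indoor greenhouse of dark green steel and glass, fixed: 220 mm deep (x), 260 wide (y), 228 high. Origin: centre of its underside. z up; x from its glazed front (-x, towards the robot) to its back. A flat board 64 mm wide runs over the middle of the roof from front to back (x -47 to 108, top at z 224.5); pin and plate stand on it. Flap and stay move only in its xz plane.
- flap (a joint): Opening of the glazed front, rad: 0 shut (then it leans back 14 degrees from upright), grows as its top tips forward to the robot, up to 0.75. Hinged at its lower edge, on a line along the house's y through x -98, z 52 mm of the house. Stiff: stays where it is left; 1 to 1.5 N at its top moves it. Start: 0.05 to 0.12; the stay's slot lets it swing to and fro.
- stay: Steel stay bar, 20 mm wide, 4 thick, 0.1 kg, swivelling up and down on the flap's top and lying back over the roof. Origin: swivel, at the underside, 180 mm straight up the flap from its hinge line; x along the bar, z up through it. Along x: 8 mm wide slot from 28.5 to 86 mm (pin in it at the start), three 8 mm round holes at 95, 122, 149, knob at 170, end 180. Falls down when not held.
- stay_knob (a point): Centre of the stay's black upright knob (x 170, z 30 mm of the stay): 18 mm across, from 17 to 43 mm above the bar's underside, on a neck 8 mm thick. Gripped from above across the bar, it lets the bar tilt up and down between the fingers.
- stay_middle_hole (a point): Centre of the middle round hole, at the underside of the bar (x 122 mm of the stay).
- pin_slot_middle (a point): NOT the pin: middle of the pin plate's travel, on the plate's top (x -9.5, y 0, z 227.5 mm of the house). The plate (36 mm in x, 58 in y) is screwed tight through slots; the brass pin at its centre, 6 mm thick, 9 high, flat-topped, stands up to 11 mm in front of or behind this point, in line with the holes sideways. Middle hole over the pin: the bar lies on the plate.
- spice_jar: Bystander: small glass spice jar with a pale cap, green on top, 41 mm across, 96 mm high, left of the herb house. Origin: centre of its underside.
- mug: Bystander: mug, green above and white below, 78 x 116 mm, 101 mm high, right of the herb house. Origin: centre of its underside.
- apple: Bystander: green apple, 75 mm across, 68 mm high, right of the herb house. Origin: centre of its underside.

How it is judged:
On the way:
1. the stay is lifted off the pin: its knob at least 10 mm above where it lies when the bar is down (z of stay_knob in the frame of herb_house above 0.268 m), for 0.1 s.
At the end, for the whole second after the job is handed in: the middle round hole is over the pin (hole centre within 13 mm, front to back, of the middle of the pin's travel) and the bar is fully home, the hole's lower rim less than 3.5 mm above the pin plate; the flap is at rest (x of stay_middle_hole in the frame of herb_house between -0.0225 and 0.0035 m and z of stay_middle_hole in the frame of herb_house between 0.222 and 0.231 m and velocity of joint flap between -0.05 and 0.05 rad/s); the robot touches nothing.
It fails at once if the stay is forced against the pin, its plate or the roof with more than 30 N (contact force between stay and herb_house above 30 N).
It fails at once if the spice jar is shifted by more than 15 mm (distance of spice_jar from where it was at the start of the episode above 0.015 m).
It fails at once if the mug is shifted by more than 15 mm (distance of mug from where it was at the start of the episode above 0.015 m).
It fails at once if the apple is shifted by more than 15 mm (distance of apple from where it was at the start of the episode above 0.015 m).
It also fails if it takes over 64 s, if anything falls off the work surface, if the arm or the gripper's body presses on something with over 40 N, if the wrist force passes 120 N, or if a joint passes its speed limit or range.

ROBOT

A 6-joint arm with a two-finger parallel gripper is mounted at the origin on a cart in front of the work surface, level with it; the furniture and walls round the work are solid. World frame = base frame: x ahead of the robot, y to its left, z up, the work surface at z = 0. Lengths are in m, angles in rad, forces in N, time in s.
With the tool pointing down it reaches from about 0.25 to 0.725 m from the base axis. Payload 4 kg.
Tool frame: the origin (TCP) lies midway between the tips of the shut fingers; the grasp point (between the pads) lies 19 mm behind it (ctrl.hold_point_z is the distance from the TCP to the grasp point, in m); z points along the fingers, y is the line along which they close (so a half turn about z gives the same grasp; the last joint's range is limited). The gripper opens to 85 mm and grips with 20 to 120 N. Pads are 22 mm wide; open, the fingers measure 114 mm over their backs; the gripper's body (76 mm by 85 mm) begins 54 mm behind the grasp point. The pads swing forward as they close: fully open they stand 13 mm farther back than shut.
Start: joints at [-1.162, 0.241, 0.005, 1.335, 0, 1.571], TCP at [0.199, -0.459, 0.231] pointing down, gripper open.
Joint ranges: [-2.72, 2.72], [-1.05, 1.87], [-1.09, 1.28], [-1.99, 2.15], [-1.42, 1.44], [-3.14, 3.14]. Speed limits (rad/s): [2.79, 2.79, 3.14, 3.14, 3.14, 3.14].

INTERFACE

Orientations are given as [roll, pitch, yaw] about the fixed x, y, z axes, in that order (R = Rz(yaw) Ry(pitch) Rx(roll)).
In Python, from workcell import ctrl gives the robot as it stands. The module is installed in compiled form; this text tells all that it offers.
- The arm moves only by the tool move_arm, never from a script. Its argument "deltas" is a list of rows, each an object with "xyz": the shift along the tool's x, y, z in m, a list of three; "dr": the turn, a rotation vector about the tool's x, y, z in rad, a list of three. In form: [{"xyz": [tx, ty, tz], "dr": [wx, wy, wz]}, ...]. A call has 1 to 8 rows; each row shifts and turns the commanded pose from where the row before left it, along the tool's axes as they then stand; what a row does not reach is not made up. A row lasts 1/8 s, in which the tool goes at most 62.5 mm and 10.7 degrees, less where a joint would pass 70% of its speed; a pose out of reach is approached as far as the arm can. A call with a gripper value outside its range is refused whole. "hand" is the closure, from 0 (fully open) to 1 (shut), set as the call begins (left out, the last holds). The fingers move at their own pace and stop on an object; "grip_force" is the grip in N (left out, the last holds). Time passes only in rows, so rows that do not move let the fingers close. It gives the time, the measured TCP pose, the force, the opening and the grip force at its end, in the units of the state.
- ctrl.observe(): the state, without advancing time (a new reading comes with each control period).
- ctrl.camera(name): name is "scene" or "top" or "wrist"; returns a dict with "pixels" (400x640x3 uint8, blue, green, red), "intrinsics" (3x3 intrinsics, pixels), "R" (3x3) and "t" (3): a world point X has camera coordinates R X + t. Camera axes: x right, y down, z forward; pixel columns grow to the right and rows downward; lengths in m; the calibration is good to about 2 mm. A picture is of the moment at which its call begins. There is no depth.
- ctrl.close_job(): hands the job in; it is judged then, once.
The state is a dict: "t": time; "joint_positions": joint angles; "qvel": joint speeds; "effort": joint torques, N m; "tool_pos": TCP position; "orientation": TCP orientation; "force": force on the tool from outside, world axes, zero at the start; "torque": the same for the moment, N m; "finger_gap": finger opening in m; "gripper_force": force on a finger pad.
Only numpy, scipy, OpenCV 4.12 (cv2) and the standard library are available. Lean on these libraries where they do the work, as an engineer would, in place of code of your own. Each camera call takes 0.05 s, during which the arm holds its last target. There are 200 camera calls.

## Working session

There is one attempt and no reset: what is moved stays moved. The work goes in short steps, Python scripts to look and compute and a tool call to move; the robot and the scene stay as the last step left them, time stands still between calls to the robot, and variables do not carry over. Pictures are saved under pics/ and viewed, at most 14 in all, crops included, and the job is handed in when it is done.

Besides the shell and the picture viewer there is one more tool, called after ">>>" as name(argument=value, ...) on one line, values as JSON. move_arm: Moves the arm, as the interface text tells. Its arguments: {"type":"object","properties":{"deltas":{"type":"array","items":{"type":"object","properties":{"xyz":{"type":"array","items":{"type":"number"}},"dr":{"type":"array","items":{"type":"number"}}}}},"hand":{"type":"number"},"grip_force":{"type":"number"}},"required":["deltas"]}

```bash
mkdir -p pics; cat > h.py <<'E'
import numpy as np,cv2
from workcell import ctrl
def snap(n,f):
    c=ctrl.camera(n); cv2.imwrite('pics/'+f,c['pixels']); np.savez('pics/'+f[:-4]+'.npz',**{k:np.array(v) for k,v in c.items()}); return c
def load(f): return dict(np.load('pics/'+f+'.npz'))
def ray(c,u,v):
    R=c['R'];o=-R.T@c['t'];d=R.T@np.linalg.inv(c['intrinsics'])@[u,v,1];return o,d/np.linalg.norm(d)
def plane(c,u,v,z):
    o,d=ray(c,u,v);return o+d*(z-o[2])/d[2]
def tri(*a):
    A=0;b=0;L=[]
    for c,u,v in a:
        o,d=ray(c,u,v);P=np.eye(3)-np.outer(d,d);A=A+P;b=b+P@o;L.append((o,P))
    X=np.linalg.solve(A,b);return X,[np.linalg.norm(P@(X-o)) for o,P in L]
def proj(c,X):
    p=c['intrinsics']@(c['R']@X+c['t']);return p[:2]/p[2]
E
python3 - <<'E'
from h import *
a=snap('scene','s0.png');b=snap('top','t0.png')
for c in (a,b): print(c['intrinsics'].round(1).tolist(),(-c['R'].T@c['t']).round(3),c['R'].round(2).tolist())
print(ctrl.observe())
E
```

```text
[[447.1, 0.0, 317.5], [0.0, 447.1, 203.2], [0.0, 0.0, 1.0]] [ 0.024 -0.8    0.67 ] [[0.77, -0.63, -0.01], [-0.33, -0.4, -0.85], [0.54, 0.66, -0.52]]
[[420.7, 0.0, 313.1], [0.0, 420.7, 191.1], [0.0, 0.0, 1.0]] [ 0.361 -0.131  1.082] [[0.1, -0.99, 0.01], [-0.97, -0.1, -0.21], [0.21, 0.02, -0.98]]
{'t': 0.1, 'joint_positions': array([-1.16201431e+00,  2.41310015e-01,  3.88756821e-03,  1.33517671e+00,
        8.50635596e-06,  1.57079534e+00]), 'qvel': array([ 0.00073899, -0.00257442,  0.00386218, -0.00083917,  0.00116989,
        0.00066929]), 'effort': array([ 1.49026877e-03, -3.73138440e+01,  2.53009790e+01,  1.09073086e-02,
        1.22869478e-04,  5.70392629e-06]), 'tool_pos': array([ 0.19853292, -0.45830443,  0.23052668]), 'orientation': array([-3.13978982e+00, -8.50812722e-06,  4.08782989e-01]), 'force': array([0.8008243 , 0.19608302, 0.31543238]), 'torque': array([-0.00489011, -0.00632131,  0.04048766]), 'gripper_force': 0.0, 'finger_gap': 0.0854197546312181}
```

View pics/s0.png

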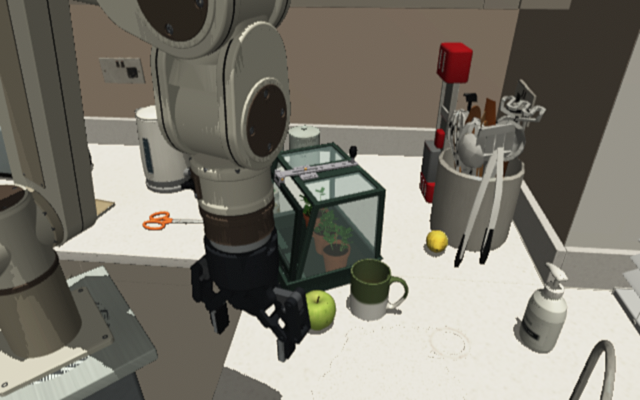

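View pics/t0.png

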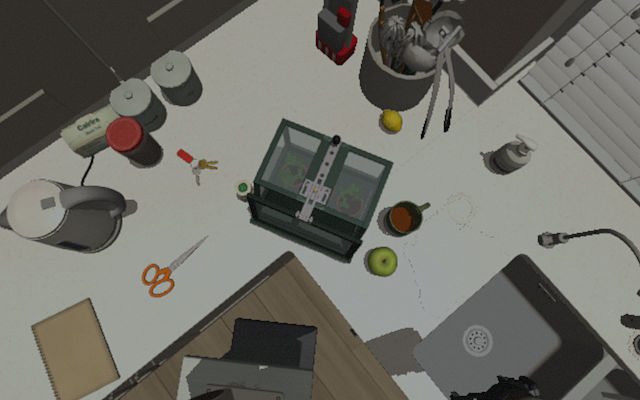

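The scene view shows the knob near (353,151). The top view shows the knob near (336,141), the plate near (315,190), the bar's front end near (304,218), the jar at (243,190), the mug at (403,219) and the apple at (383,262).

```bash
python3 - <<'E'
from h import *
a=load('s0');b=load('t0')
X,e=tri((a,353,151.5),(b,336,141));print('knob',X.round(4),np.round(e,4))
def crop(c,x0,y0,w,h,k): return cv2.resize(c['pixels'][y0:y0+h,x0:x0+w],(w*k,h*k),interpolation=cv2.INTER_CUBIC)
A=crop(b,245,115,160,150,4);B=crop(a,265,135,130,60,4)
cv2.imwrite('pics/c0.png',A);
im=np.zeros((600,800,3),np.uint8);im[:,:640]=A;cv2.imwrite('pics/c0.png',A)
cv2.imwrite('pics/c1.png',crop(a,265,135,130,60,6))
E
```

```text
knob [ 0.6483 -0.1539  0.2533] [0.0009 0.0009]
```

View pics/c0.png

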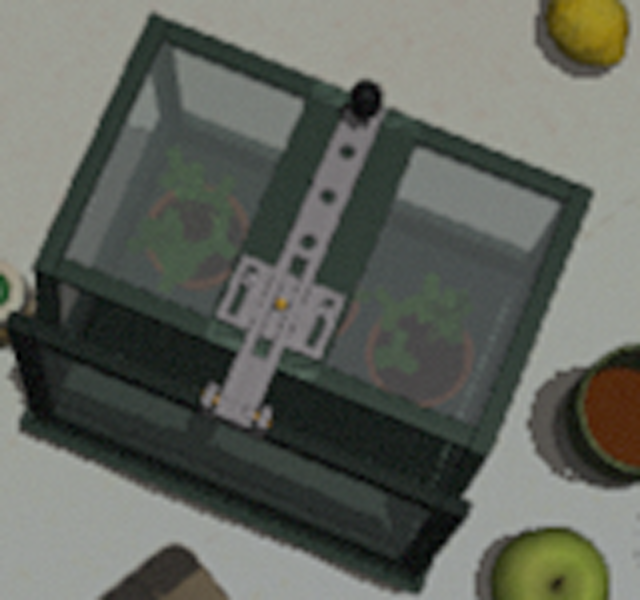

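View pics/c1.png

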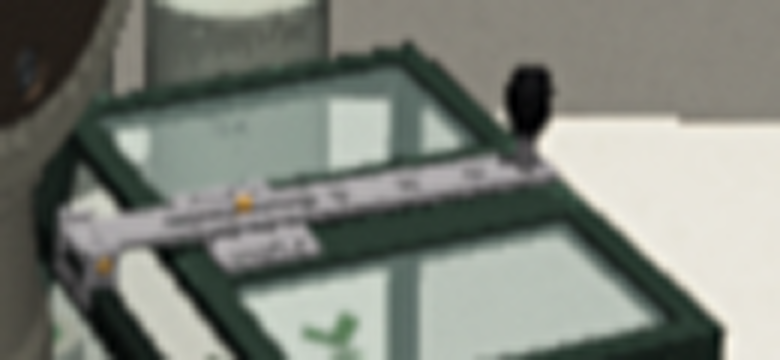

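The top crop shows the pin at (281,303), the holes at (308,241), (328,196) and (347,151), and the knob at (366,99). The scene crop shows the pin at (243,203) and the knob centre at (529,103).

```bash
python3 - <<'E'
from h import *
a=load('s0');b=load('t0')
T=lambda u,v:(b,(u+.5)/4-.5+245,(v+.5)/4-.5+115)
S=lambda u,v:(a,(u+.5)/6-.5+265,(v+.5)/6-.5+135)
K,e=tri(T(366,99),S(529,100));print('knob',K.round(4),np.round(e,4))
P,e2=tri(T(281,303),S(243,203));print('pin top',P.round(4),np.round(e2,4))
H=[plane(*T(*p),.2315) for p in [(308,241),(328,196),(347,151)]]
for h in H:print('hole',h.round(4))
Pp=plane(*T(281,303),.236);print(Pp.round(4))
d=(H[2]-H[0])[:2];print('spacing',np.linalg.norm(d),'yaw',np.degrees(np.arctan2(d[1],d[0])))
c=[plane(*T(*p),.225) for p in [(155,17),(590,190)]];w=(c[0]-c[1])[:2];print('back',np.linalg.norm(w),np.degrees(np.arctan2(-w[0],w[1])),((c[0]+c[1])/2).round(4))
d=(K-Pp)[:2];print('knob-pin',np.linalg.norm(d),np.degrees(np.arctan2(d[1],d[0])))
# plate edges front/back mids
for p in [(268,269),(292,344)]:pass
q=[plane(*T(*p),.2275) for p in [(244,256),(345,294),(318,358),(218,318)]]
print('plate c',np.mean(q,0).round(4),np.linalg.norm(q[0]-q[1]),np.linalg.norm(q[1]-q[2]))
g=plane(*S(529,103),.2575);print('knob scene plane',g, plane(*T(366,99),.2575))
E
```

```text
knob [ 0.6504 -0.1529  0.2534] [0.0006 0.0006]
pin top [ 0.5427 -0.1202  0.2335] [0.0006 0.0006]
hole [ 0.5781 -0.1311  0.2315]
hole [ 0.6034 -0.1391  0.2315]
hole [ 0.6289 -0.1466  0.2315]
[ 0.5427 -0.1206  0.236 ]
spacing 0.053174557752209695 yaw -16.984251512197236
back 0.2508249341831149 -16.626600637977297 [ 0.6591 -0.1565  0.225 ]
knob-pin 0.11244946170838065 -16.71649859341869
plate c [ 0.5428 -0.1208  0.2275] 0.05637039594192241 0.03669932821175634
knob scene plane [ 0.64171012 -0.16114298  0.2575    ] [ 0.64955741 -0.1532051   0.2575    ]
```

Knob measures (0.650, -0.153, 0.2534). The text height is 0.2575, so z reads about 3–4 mm low. House yaw is about -0.295 rad and the pin is about 112 mm from the knob. Raising and turning the tool now.

>>> move_arm(deltas=[{"xyz": [0,0,-0.025],"dr": [0,0,0.1]},{"xyz": [0,0,-0.03],"dr": [0,0,0.15]},{"xyz": [0,0,-0.03],"dr": [0,0,0.15]},{"xyz": [0,0,-0.03],"dr": [0,0,0.15]},{"xyz": [0,0,0],"dr": [0,0,0.15]},{"xyz": [0.015,-0.02,0],"dr": [0,0,0]},{"xyz": [0.03,-0.037,0],"dr": [0,0,0]},{"xyz": [0.03,-0.037,0],"dr": [0,0,0]}], hand=0)

```text
t: 1.1
tool_pos: [0.2981, -0.3896, 0.3458]
orientation: [-3.141, 0.001, -0.293]
force: [0.3, -0.5, 1.2]
finger_gap: 0.0856
gripper_force: 0.0
```

>>> move_arm(deltas=[{"xyz": [0.03,-0.037,0],"dr": [0,0,0]},{"xyz": [0.03,-0.037,0],"dr": [0,0,0]},{"xyz": [0.03,-0.037,0],"dr": [0,0,0]},{"xyz": [0.03,-0.037,0],"dr": [0,0,0]},{"xyz": [0.03,-0.037,0],"dr": [0,0,0]},{"xyz": [0.03,-0.037,0],"dr": [0,0,0]},{"xyz": [0.015,-0.02,0],"dr": [0,0,0]},{"xyz": [0,0,0],"dr": [0,0,0]}])

```text
t: 2.1
tool_pos: [0.5549, -0.213, 0.3447]
orientation: [-3.141, 0.002, -0.288]
force: [0.4, 0.4, 0.0]
finger_gap: 0.0855
gripper_force: 0.0
```

```bash
python3 - <<'E'
from h import *
o=ctrl.observe();print(o['t'],o['tool_pos'],o['orientation'],o['force'])
y=o['orientation'][2];d=np.array([.65,-.153])-o['tool_pos'][:2]
print(d@[np.cos(y),np.sin(y)],d@[np.sin(y),-np.cos(y)])
c=snap('wrist','w1.png')
E
```

```text
2.1 [ 0.55493295 -0.21299217  0.34472182] [-3.14138101e+00  2.42005216e-03 -2.88090590e-01] [0.37869028 0.44454757 0.02359693]
0.07410406410181149 -0.08453042765659503
```

View pics/w1.png

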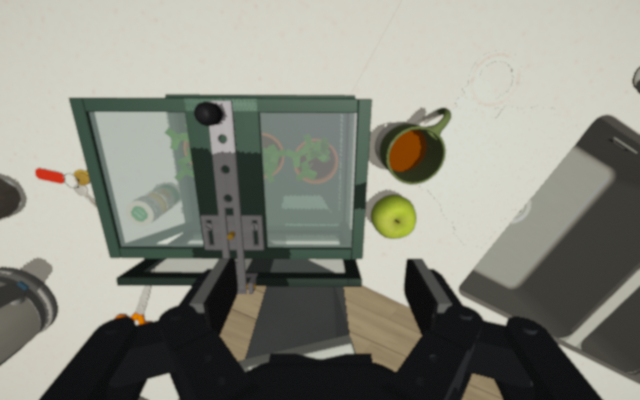

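The wrist view shows the knob at (208,113), the pin at (231,236) and the fingers clear of everything. I'll cross-check the knob and pin with the top view.

```bash
python3 - <<'E'
from h import *
w=load('w1');b=load('t0');a=load('s0')
T=lambda u,v:(b,(u+.5)/4-.5+245,(v+.5)/4-.5+115)
S=lambda u,v:(a,(u+.5)/6-.5+265,(v+.5)/6-.5+135)
roi=w['pixels'][95:135,190:236].max(2)<40
n,l,s,c=cv2.connectedComponentsWithStats(roi.astype(np.uint8));i=1+s[1:,4].argmax();k=c[i]+[190,95];print(k,s[i])
print([ (x.round(4),np.round(e,4)) for x,e in [tri(T(366,99),(w,*k)),tri(S(529,100),(w,*k)),tri(T(366,99),S(529,100),(w,*k))]])
print(tri(T(281,303),S(243,203),(w,231,236)))
E
```

```text
[208.30117647 113.56705882] [  5   8  28  22 425]
[(array([ 0.6494, -0.1533,  0.2574]), array([0.0002, 0.0002])), (array([ 0.6497, -0.1523,  0.2533]), array([0.0004, 0.0004])), (array([ 0.65  , -0.1528,  0.2538]), array([0.001 , 0.0005, 0.0008]))]
(array([ 0.54194606, -0.12069408,  0.23432354]), [np.float64(0.0011255124607191381), np.float64(0.0005888834612495555), np.float64(0.0007532977953483737)])
```

Knob confirmed at (0.650, -0.153), z about 0.256. Approaching from above and closing.

>>> move_arm(deltas=[{"xyz": [0.024,-0.028,0],"dr": [0,0,0]},{"xyz": [0.03,-0.034,0],"dr": [0,0,0]},{"xyz": [0.02,-0.0225,0],"dr": [0,0,0.007]},{"xyz": [0,0,0.03],"dr": [0,0,0]},{"xyz": [0,0,0.03],"dr": [0,0,0]},{"xyz": [0,0,0.02],"dr": [0,0,0]},{"xyz": [0,0,0],"dr": [0,0,0]}])

```text
t: 3.02
tool_pos: [0.6423, -0.1715, 0.2646]
orientation: [-3.128, 0.005, -0.267]
force: [-0.5, -0.2, 0.7]
finger_gap: 0.0854
gripper_force: 0.0
```

```bash
python3 - <<'E'
from h import *
o=ctrl.observe();print(o['t'],o['tool_pos'],o['orientation'],o['force'])
y=o['orientation'][2];d=np.array([.6497,-.153])-o['tool_pos'][:2]
print(d@[np.cos(y),np.sin(y)],d@[np.sin(y),-np.cos(y)])
w=snap('wrist','w2.png');t=snap('top','t2.png')
print(proj(w,np.array([.6497,-.153,.2565])))
im=np.zeros((600,640,3),np.uint8);im[:400]=w['pixels'];im[400:,:]=cv2.resize(t['pixels'][100:250,230:420],(640,200*0+505))[:200]
cv2.imwrite('pics/w2b.png',im)
E
```

```text
3.025 [ 0.64230903 -0.17148255  0.26457198] [-3.12752468  0.0049468  -0.26666731] [-0.4778509  -0.16649641  0.66051826]
0.00225924724848976 -0.019776927913312488
[285.30711037 248.27228649]
```

View pics/w2b.png

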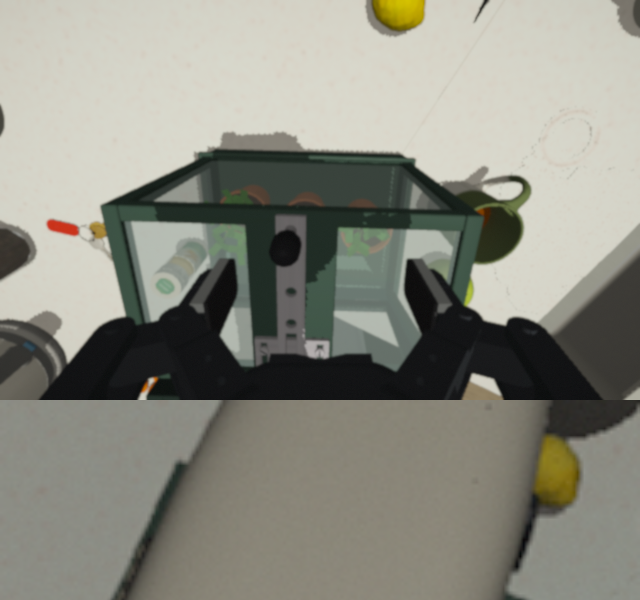

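The knob at (286,248) matches its projected position. The tool is 20 mm short sideways and slightly turned. Correcting before going down.

>>> move_arm(deltas=[{"xyz": [0,0,0],"dr": [0,0,0]},{"xyz": [0.001,-0.01,0],"dr": [0,0,0.013]},{"xyz": [0.001,-0.01,0],"dr": [0,0,0.013]},{"xyz": [0,0,0],"dr": [0,0,0]}])

```text
t: 3.62
tool_pos: [0.6478, -0.166, 0.2669]
orientation: [-3.115, 0.0, -0.263]
force: [0.3, -0.4, -0.8]
finger_gap: 0.0857
gripper_force: 0.0
```

```bash
python3 - <<'E'
from h import *
o=ctrl.observe();print(o['t'],o['tool_pos'],o['orientation'],o['qvel'].round(3),o['joint_positions'].round(3))
y=o['orientation'][2];d=np.array([.6497,-.153])-o['tool_pos'][:2]
print(d@[np.cos(y),np.sin(y)],d@[np.sin(y),-np.cos(y)])
E
```

```text
3.625 [ 0.64776823 -0.16604607  0.26685689] [-3.11516029e+00  4.68487151e-04 -2.62549721e-01] [-0.001 -0.001 -0.006  0.    -0.004  0.001] [-0.263  0.599  0.639  1.611  0.026  3.141]
-0.0015204527819225955 -0.013100379242987417
```

Joint 6 is at its limit (3.141), so I'll raise and make a half turn to the equivalent grasp.

>>> move_arm(deltas=[{"xyz": [0,0,-0.03],"dr": [0,0,-0.1]},{"xyz": [0,0,0],"dr": [0,0,-0.18]},{"xyz": [0,0,0],"dr": [0,0,-0.18]},{"xyz": [0,0,0],"dr": [0,0,-0.18]},{"xyz": [0,0,0],"dr": [0,0,-0.18]},{"xyz": [0,0,0],"dr": [0,0,-0.18]},{"xyz": [0,0,0],"dr": [0,0,-0.18]},{"xyz": [0,0,0],"dr": [0,0,-0.18]}])

```text
t: 4.62
tool_pos: [0.6474, -0.1669, 0.2967]
orientation: [-3.135, -0.026, 1.103]
force: [-0.7, -0.3, 0.2]
finger_gap: 0.0854
gripper_force: 0.0
```

>>> move_arm(deltas=[{"xyz": [0,0,0],"dr": [0,0,-0.18]},{"xyz": [0,0,0],"dr": [0,0,-0.18]},{"xyz": [0,0,0],"dr": [0,0,-0.18]},{"xyz": [0,0,0],"dr": [0,0,-0.18]},{"xyz": [0,0,0],"dr": [0,0,-0.18]},{"xyz": [0,0,0],"dr": [0,0,-0.18]},{"xyz": [0,0,0],"dr": [0,0,-0.18]},{"xyz": [0,0,0],"dr": [0,0,-0.18]}])

```text
t: 5.62
tool_pos: [0.6474, -0.1669, 0.2967]
orientation: [3.117, -0.009, 2.543]
force: [-0.3, -0.4, 0.6]
finger_gap: 0.0854
gripper_force: 0.0
```

```bash
cat > st.py <<'E'
from h import *
import sys
from scipy.spatial.transform import Rotation as Ro
def go(X,yaw):
    o=ctrl.observe();R0=Ro.from_euler('xyz',o['orientation']);R1=Ro.from_euler('xyz',[np.pi,0,yaw])
    print(round(o['t'],2),'pos',o['tool_pos'].round(4),'rpy',o['orientation'].round(3),'F',o['force'].round(1),'q',o['joint_positions'].round(2))
    print('shift now',R0.inv().apply(np.array(X)-o['tool_pos']).round(4),'turn',(R0.inv()*R1).as_rotvec().round(4))
E
python3 -c "
from st import *
go([.6497,-.153,.24],np.pi-.295)"
```

```text
5.62 pos [ 0.6474 -0.1669  0.2967] rpy [ 3.117 -0.009  2.543] F [-0.3 -0.4  0.6] q [-0.26  0.61  0.73  1.69  0.03  0.33]
shift now [0.0054 0.0114 0.0571] turn [ 0.0258 -0.0057 -0.3034]
```

>>> move_arm(deltas=[{"xyz": [0.0,0.0,0],"dr": [0.0255,-0.0017,0]},{"xyz": [0,0,0],"dr": [0,0,-0.152]},{"xyz": [0,0,0],"dr": [0,0,-0.152]},{"xyz": [0,0.0125,0],"dr": [0,0,0]},{"xyz": [0.002,0,0],"dr": [0,0,0]},{"xyz": [0,0,0],"dr": [0,0,0]}])

```text
t: 6.38
tool_pos: [0.6491, -0.154, 0.2969]
orientation: [3.14, -0.008, 2.84]
force: [-0.5, 0.3, 0.6]
finger_gap: 0.0856
gripper_force: 0.0
```

```bash
python3 -c "
from st import *
go([.6497,-.153,.24],np.pi-.295)"
```

```text
6.38 pos [ 0.6491 -0.154   0.2969] rpy [ 3.14  -0.008  2.84 ] F [-0.5  0.3  0.6] q [-0.23  0.61  0.74  1.7   0.    0.07]
shift now [-0.0007  0.001   0.0569] turn [ 0.0012 -0.0077 -0.0064]
```

>>> move_arm(deltas=[{"xyz": [0,0.001,0.02],"dr": [0,-0.0077,-0.006]},{"xyz": [0,0,0.02],"dr": [0,0,0]},{"xyz": [0,0,0.015],"dr": [0,0,0]},{"xyz": [0,0,0.002],"dr": [0,0,0]},{"xyz": [0,0,0],"dr": [0,0,0]}])

```text
t: 7.0
tool_pos: [0.6494, -0.1535, 0.2403]
orientation: [3.14, 0.001, 2.847]
force: [0.1, -0.4, 0.1]
finger_gap: 0.0853
gripper_force: 0.0
```

>>> move_arm(deltas=[{"xyz": [0,0,0],"dr": [0,0,0]},{"xyz": [0,0,0],"dr": [0,0,0]},{"xyz": [0,0,0],"dr": [0,0,0]},{"xyz": [0,0,0],"dr": [0,0,0]},{"xyz": [0,0,0],"dr": [0,0,0]},{"xyz": [0,0,0],"dr": [0,0,0]},{"xyz": [0,0,0],"dr": [0,0,0]},{"xyz": [0,0,0],"dr": [0,0,0]}], hand=1, grip_force=30)

```text
t: 8.0
tool_pos: [0.6497, -0.1524, 0.2401]
orientation: [3.138, 0.001, 2.848]
force: [0.7, 5.3, 2.0]
finger_gap: 0.0165
gripper_force: 29.4
```

```bash
python3 -c "
from st import *
go([.6497,-.153,.24],np.pi-.295)
snap('scene','s3.png')
w=snap('wrist','w3.png')"
```

```text
8.0 pos [ 0.6497 -0.1524  0.2401] rpy [3.138e+00 1.000e-03 2.848e+00] F [0.7 5.3 2. ] q [-0.23  0.59  0.56  1.54  0.    0.06]
shift now [-0.0002 -0.0006  0.0001] turn [0.0032 0.0006 0.0014]
```

View pics/w3.png

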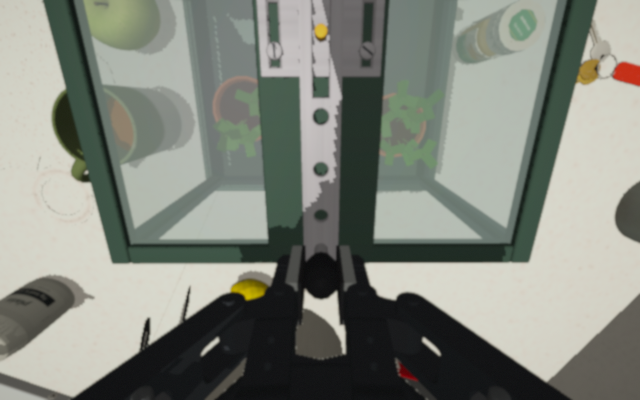

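The knob is gripped (gap 16.5 mm, 29 N). The pin is at (321,31) and the holes at (321,116), (321,169) and (321,215). I'll compute the pin-to-hole distance and the lift kinematics.

```bash
python3 - <<'E'
from h import *
w=load('w3');o=ctrl.observe();T=o['tool_pos'];y=-.2945;ex=np.array([np.cos(y),np.sin(y)]);ey=np.array([-ex[1],ex[0]])
for n,v,z in [('pin',31,.2365),('h95',116,.2315),('h122',169,.2315),('h149',215,.2315)]:
    X=plane(w,321,v,z);print(n,((X[:2]-T[:2])@ex).round(4),((X[:2]-T[:2])@ey).round(4))
# kinematics, house mm ; pin at xp
from scipy.optimize import fsolve
def knob(th,ph):
    s=np.array([-98+180*np.sin(np.radians(14)-th),52+180*np.cos(np.radians(14)-th)])
    R=np.array([[np.cos(ph),-np.sin(ph)],[np.sin(ph),np.cos(ph)]])
    return s,s+R@[170,30],s+R@[122,0]
xp=-12
s0=fsolve(lambda q:[knob(*q)[1][0]-(xp+112),knob(*q)[2][1]-227.5],[.08,0]);k0=knob(*s0)[1];print('start',s0,k0)
for h in [0,10,20,30,40]:
    q=fsolve(lambda p:p-0 and 0 if 0 else knob(s0[0],p[0])[1][1]-k0[1]-h,[.1]);print('lift',h,knob(s0[0],q[0])[1]-k0,'tilt',q)
for c in [-9,-6,-3,0,3,6,9,15]:
    q=fsolve(lambda q:[knob(*q)[2][0]-xp,knob(*q)[2][1]-236.5-c],[.4,.1]);print('hover',c,q.round(3),(knob(*q)[1]-k0).round(1))
E
```

```text
pin -0.1124 -0.0003
h95 -0.0761 -0.0002
h122 -0.0493 -0.0002
h149 -0.0233 -0.0001
start [ 0.09128416 -0.01963731] [100.         256.55168571]
lift 0 [0. 0.] tilt [-0.01963731]
lift 10 [-1.86625963 10.        ] tilt [0.03929984]
lift 20 [-4.35398962 20.        ] tilt [0.09900278]
lift 30 [-7.49163112 30.        ] tilt [0.15972509]
lift 40 [-11.3175971  40.       ] tilt [0.22175853]
hover -9 [ 0.446 -0.007] [-63.8   0.6]
hover -6 [0.446 0.017] [-64.5   4.8]
hover -3 [0.445 0.042] [-65.3   8.9]
hover 0 [0.444 0.066] [-66.1  13.1]
hover 3 [0.443 0.091] [-66.9  17.2]
hover 6 [0.441 0.115] [-67.8  21.2]
hover 9 [0.439 0.139] [-68.6  25.3]
hover 15 [0.434 0.187] [-70.4  33.4]
```

>>> move_arm(deltas=[{"xyz": [0.001,0.001,-0.006],"dr": [0,0,0]},{"xyz": [0.0015,0,-0.007],"dr": [0,0,0]},{"xyz": [0.002,0,-0.007],"dr": [0,0,0]},{"xyz": [0.002,0,-0.007],"dr": [0,0,0]},{"xyz": [0.002,0,-0.006],"dr": [0,0,0]},{"xyz": [0,0,0],"dr": [0,0,0]}])

```text
t: 8.85
tool_pos: [0.6415, -0.1499, 0.2736]
orientation: [3.14, 0.001, 2.847]
force: [1.3, 3.7, -1.9]
finger_gap: 0.0165
gripper_force: 29.3
```

```bash
python3 -c "
from st import *
go([.6497,-.1524,.2401],np.pi-.295)
a=snap('scene','s4.png');w=snap('wrist','w4.png')
im=np.zeros((600,640,3),np.uint8);im[:400]=w['pixels'];im[400:,:400]=cv2.resize(a['pixels'][110:210,250:450],(400,200));cv2.imwrite('pics/w4b.png',im)"
```

```text
8.85 pos [ 0.6415 -0.1499  0.2736] rpy [3.140e+00 1.000e-03 2.847e+00] F [ 1.3  3.7 -1.9] q [-0.23  0.57  0.61  1.61  0.    0.06]
shift now [-0.0085 -0.      0.0335] turn [0.0016 0.001  0.0007]
```

View pics/w4b.png

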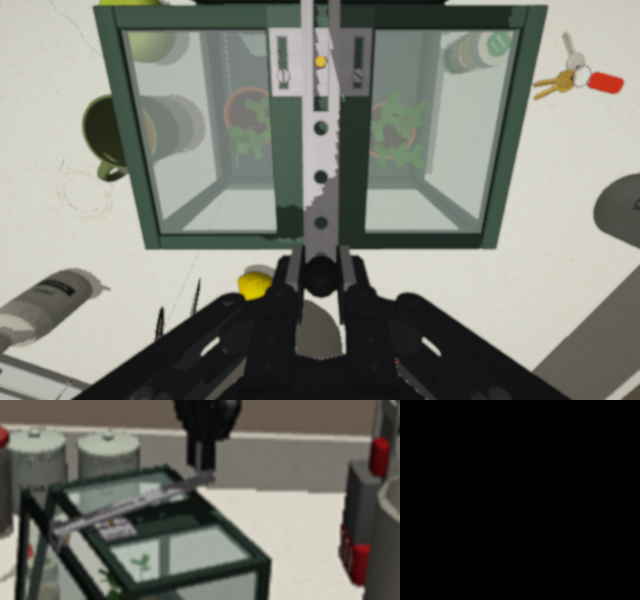

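The bar is lifted, with the pin still visible through the slot at (321,62) and the knob firm in the grip. Drawing the flap forward.

>>> move_arm(deltas=[{"xyz": [0.005,0,0],"dr": [0,0,0]},{"xyz": [0.009,0,0],"dr": [0,0,0]},{"xyz": [0.01,0,0],"dr": [0,0,0]},{"xyz": [0.01,0,0],"dr": [0,0,0]},{"xyz": [0.01,0,0],"dr": [0,0,0]},{"xyz": [0.01,0,0],"dr": [0,0,0]},{"xyz": [0.007,0,0],"dr": [0,0,0]},{"xyz": [0,0,0],"dr": [0,0,0]}])

```text
t: 9.95
tool_pos: [0.5821, -0.132, 0.2729]
orientation: [3.14, -0.001, 2.847]
force: [0.1, 4.3, -2.7]
finger_gap: 0.0163
gripper_force: 29.3
```

```bash
python3 -c "
from st import *
go([.6497,-.1524,.2401],np.pi-.295)
a=snap('scene','s5.png');w=snap('wrist','w5.png')
im=np.zeros((600,640,3),np.uint8);im[:400]=w['pixels'];im[400:,:400]=cv2.resize(a['pixels'][110:210,250:450],(400,200));cv2.imwrite('pics/w5b.png',im)"
```

```text
9.95 pos [ 0.5821 -0.132   0.2729] rpy [ 3.140e+00 -1.000e-03  2.847e+00] F [ 0.1  4.3 -2.7] q [-0.22  0.43  0.38  1.52  0.    0.07]
shift now [-0.0707  0.0001  0.0327] turn [ 0.0015 -0.0012  0.0006]
```

View pics/w5b.png

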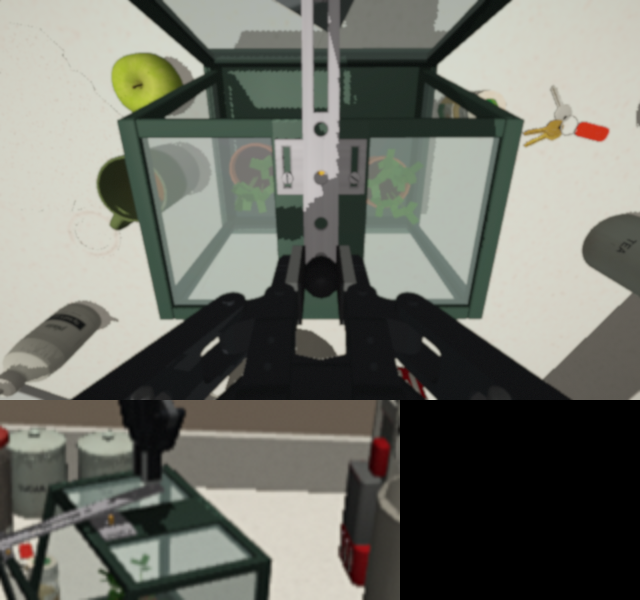

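The pin shows brass at (321,174) inside the middle hole (321,177), and the pose matches the kinematics within 1 mm. Lowering along the arc to just above the pin.

>>> move_arm(deltas=[{"xyz": [-0.0015,0,0.006],"dr": [0,0,0]},{"xyz": [-0.0013,0,0.006],"dr": [0,0,0]},{"xyz": [-0.0012,0,0.006],"dr": [0,0,0]},{"xyz": [0,0,0],"dr": [0,0,0]}])

```text
t: 10.55
tool_pos: [0.5866, -0.1334, 0.2543]
orientation: [3.14, -0.001, 2.847]
force: [-0.1, 5.1, -1.4]
finger_gap: 0.0163
gripper_force: 29.5
```

```bash
python3 - <<'E'
from st import *
go([.6497,-.1524,.2401],np.pi-.295)
w=snap('wrist','w6.png')
cv2.imwrite('pics/w6b.png',cv2.resize(w['pixels'][110:260,260:385],(625,750)[:2] if 0 else (500,600),interpolation=cv2.INTER_CUBIC))
E
```

```text
10.55 pos [ 0.5866 -0.1334  0.2543] rpy [ 3.140e+00 -1.000e-03  2.847e+00] F [-0.1  5.1 -1.4] q [-0.22  0.44  0.35  1.48  0.    0.07]
shift now [-0.0659  0.0001  0.0141] turn [ 0.0015 -0.0012  0.0006]
```

View pics/w6b.png

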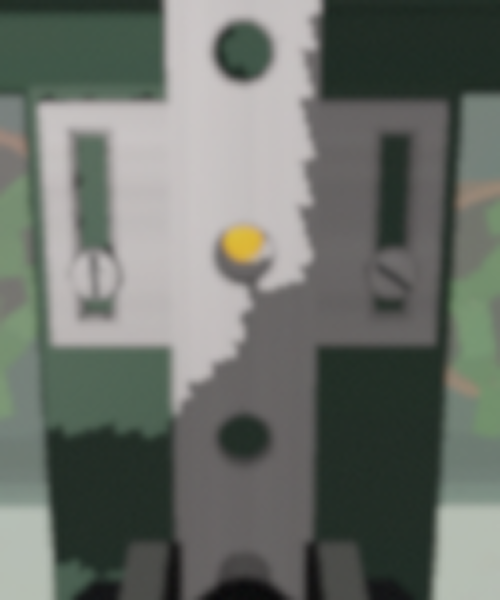

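```bash
python3 - <<'E'
from st import *
w=load('w6');u=lambda x,y:((x+.5)/4-.5+260,(y+.5)/4-.5+110)
o,d=ray(w,*u(244,249));ex=np.array([np.cos(-.2945),np.sin(-.2945)])
print('ray slope fwd per mm down',(d[:2]@ex)/-d[2])
P=plane(w,*u(244,243),.2365);H=plane(w,*u(244,252),.2365+.0015+.004)
print('hole - pin along house x',((H-P)[:2]@ex),'pin-tcp',(P[:2]-ctrl.observe()['tool_pos'][:2])@ex)
E
```

```text
ray slope fwd per mm down 0.23198567467834366
hole - pin along house x -2.9214036317431836e-06 pin-tcp -0.04630557939254146
```

The hole is aligned with the pin to well under 1 mm. Feeling down in small steps.

>>> move_arm(deltas=[{"xyz": [-0.0003,0,0.0015],"dr": [0,0,0]},{"xyz": [-0.0003,0,0.0015],"dr": [0,0,0]},{"xyz": [-0.0002,0,0.0015],"dr": [0,0,0]},{"xyz": [0,0,0],"dr": [0,0,0]}])

```text
t: 11.1
tool_pos: [0.5874, -0.1336, 0.25]
orientation: [3.14, -0.001, 2.847]
force: [-0.2, 4.7, 0.2]
finger_gap: 0.0165
gripper_force: 29.5
```

>>> move_arm(deltas=[{"xyz": [-0.0002,0,0.001],"dr": [0,0,0]},{"xyz": [-0.0002,0,0.001],"dr": [0,0,0]},{"xyz": [-0.0002,0,0.001],"dr": [0,0,0]},{"xyz": [0,0,0],"dr": [0,0,0]}])

```text
t: 11.6
tool_pos: [0.5881, -0.1338, 0.2472]
orientation: [3.14, -0.0, 2.847]
force: [-1.7, 4.9, 0.2]
finger_gap: 0.0167
gripper_force: 29.5
```

```bash
python3 -c "
from st import *
go([.6497,-.1524,.2401],np.pi-.295)"
```

```text
11.6 pos [ 0.5881 -0.1338  0.2472] rpy [ 3.14  -0.     2.847] F [-1.7  4.9  0.2] q [-0.22  0.45  0.34  1.47  0.    0.07]
shift now [-0.0644  0.0001  0.0071] turn [ 0.0015 -0.0005  0.0005]
```

>>> move_arm(deltas=[{"xyz": [0,0,0.001],"dr": [0,0,0]},{"xyz": [0,0,0.001],"dr": [0,0,0]},{"xyz": [0,0,0.001],"dr": [0,0,0]},{"xyz": [0,0,0],"dr": [0,0,0]}])

```text
t: 12.1
tool_pos: [0.5886, -0.1339, 0.2443]
orientation: [3.14, 0.001, 2.847]
force: [-0.2, 4.5, 0.1]
finger_gap: 0.0167
gripper_force: 29.5
```

>>> move_arm(deltas=[{"xyz": [0,0,0.001],"dr": [0,0,0]},{"xyz": [0,0,0.001],"dr": [0,0,0]},{"xyz": [0,0,0],"dr": [0,0,0]}])

```text
t: 12.48
tool_pos: [0.5888, -0.134, 0.2431]
orientation: [3.14, 0.002, 2.847]
force: [1.4, 4.2, 3.7]
finger_gap: 0.0166
gripper_force: 29.7
```

Contact at 3.7 N, about 2 mm above the expected level. Easing back slightly and feeling on.

>>> move_arm(deltas=[{"xyz": [-0.0007,0,0],"dr": [0,0,0]},{"xyz": [0,0,0.001],"dr": [0,0,0]},{"xyz": [0,0,0],"dr": [0,0,0]}])

```text
t: 12.85
tool_pos: [0.5889, -0.134, 0.2429]
orientation: [3.14, 0.001, 2.847]
force: [-1.6, 4.9, 7.5]
finger_gap: 0.0164
gripper_force: 30.2
```

```bash
python3 - <<'E'
from st import *
go([.6497,-.1524,.2401],np.pi-.295)
w=snap('wrist','w7.png');s=snap('scene','s7.png')
im=np.zeros((600,800,3),np.uint8);im[:,:400]=cv2.resize(w['pixels'][120:270,270:370],(400,600),interpolation=cv2.INTER_CUBIC)
im[:480,400:]=cv2.resize(s['pixels'][135:195,270:320],(400,480),interpolation=cv2.INTER_CUBIC)
cv2.imwrite('pics/w7b.png',im)
E
```

```text
12.85 pos [ 0.5889 -0.134   0.2429] rpy [3.140e+00 1.000e-03 2.847e+00] F [-1.6  4.9  7.5] q [-0.22  0.45  0.33  1.45  0.    0.07]
shift now [-0.0636  0.0001  0.0029] turn [0.0016 0.0015 0.0006]
```

View pics/w7b.png

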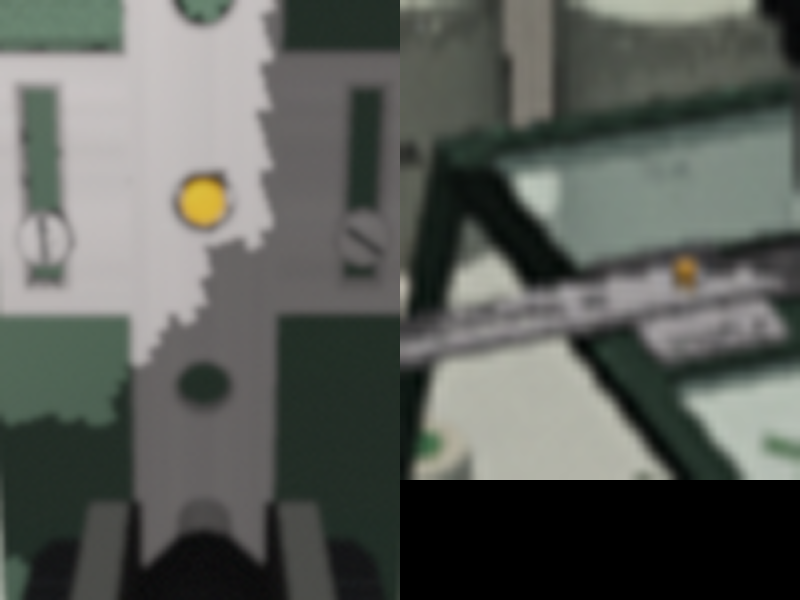

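The pin protrudes through the middle hole, centred at (204,200) in the crop, with the bar pressing solidly on the plate. Relieving the press and letting go.

>>> move_arm(deltas=[{"xyz": [0.0003,0,-0.0012],"dr": [0,0,0]},{"xyz": [0,0,0],"dr": [0,0,0]}])

```text
t: 13.2
tool_pos: [0.5888, -0.134, 0.243]
orientation: [3.14, 0.001, 2.847]
force: [-0.6, 3.5, 5.0]
finger_gap: 0.0164
gripper_force: 29.8
```

>>> move_arm(deltas=[{"xyz": [0,0,0],"dr": [0,0,0]},{"xyz": [0,0,0],"dr": [0,0,0]},{"xyz": [0,0,0],"dr": [0,0,0]},{"xyz": [0,0,0],"dr": [0,0,0]},{"xyz": [0,0,0],"dr": [0,0,0]},{"xyz": [0,0,0],"dr": [0,0,0]},{"xyz": [0,0,0],"dr": [0,0,0]},{"xyz": [0,0,0],"dr": [0,0,0]}], hand=0.4)

```text
t: 14.2
tool_pos: [0.5887, -0.1339, 0.2426]
orientation: [3.14, 0.0, 2.847]
force: [-1.0, -0.7, 0.9]
finger_gap: 0.0512
gripper_force: 0.0
```

```bash
python3 - <<'E'
from st import *
go([.6497,-.1524,.2401],np.pi-.295)
w=snap('wrist','w8.png');s=snap('scene','s8.png')
s7=load('s7');w7=load('w7')
# hole/pin + bar motion between w7 and w8: phase-correlate bar patch
for n,A,B,r in [('wrist',w7,w,(110,260,300,345)),('scene',s7,s,(160,180,280,345))]:
    g=[cv2.cvtColor(c['pixels'][r[0]:r[1],r[2]:r[3]],cv2.COLOR_BGR2GRAY).astype(np.float32) for c in (A,B)]
    print(n,cv2.phaseCorrelate(*g),np.abs(g[0]-g[1]).mean())
E
```

```text
14.2 pos [ 0.5887 -0.1339  0.2426] rpy [3.14  0.    2.847] F [-1.  -0.7  0.9] q [-0.22  0.45  0.33  1.45  0.    0.07]
shift now [-0.0638  0.      0.0025] turn [0.0015 0.0001 0.0007]
wrist ((0.2811251712046534, 0.3649442708323818), 0.8980273638124819) 3.2514074
scene ((0.06834001488191888, -0.1555938824087999), 1.0158878604571024) 3.0746155
```

The bar did not move on release, so it lies at rest. Retreating straight up.

>>> move_arm(deltas=[{"xyz": [0,0,-0.01],"dr": [0,0,0]},{"xyz": [0,0,-0.02],"dr": [0,0,0]},{"xyz": [0,0,-0.03],"dr": [0,0,0]},{"xyz": [0,0,-0.03],"dr": [0,0,0]},{"xyz": [0,0,-0.03],"dr": [0,0,0]},{"xyz": [0,0,0],"dr": [0,0,0]}], hand=0)

```text
t: 15.05
tool_pos: [0.5897, -0.1344, 0.3661]
orientation: [3.14, 0.007, 2.847]
force: [0.4, -0.3, 0.8]
finger_gap: 0.0854
gripper_force: 0.0
```

```bash
python3 - <<'E'
from st import *
go([.6497,-.1524,.2401],np.pi-.295)
w=snap('wrist','w9.png');s=snap('scene','s9.png')
im=np.zeros((600,800,3),np.uint8);im[:300,:]=cv2.resize(w['pixels'][150:300,220:420],(400,300),interpolation=cv2.INTER_CUBIC).repeat(1,0) if 0 else 0
im[:,:400]=cv2.resize(w['pixels'][150:375,245:395],(400,600),interpolation=cv2.INTER_CUBIC)
im[:450,400:]=cv2.resize(s['pixels'][125:200,270:337],(400,450),interpolation=cv2.INTER_CUBIC)
cv2.imwrite('pics/w9b.png',im)
E
```

```text
15.05 pos [ 0.5897 -0.1344  0.3661] rpy [3.14  0.007 2.847] F [ 0.4 -0.3  0.8] q [-0.22  0.46  0.67  1.77  0.    0.07]
shift now [-6.180e-02 -1.000e-04  1.265e-01] turn [0.0019 0.0069 0.0006]
```

View pics/w9b.png

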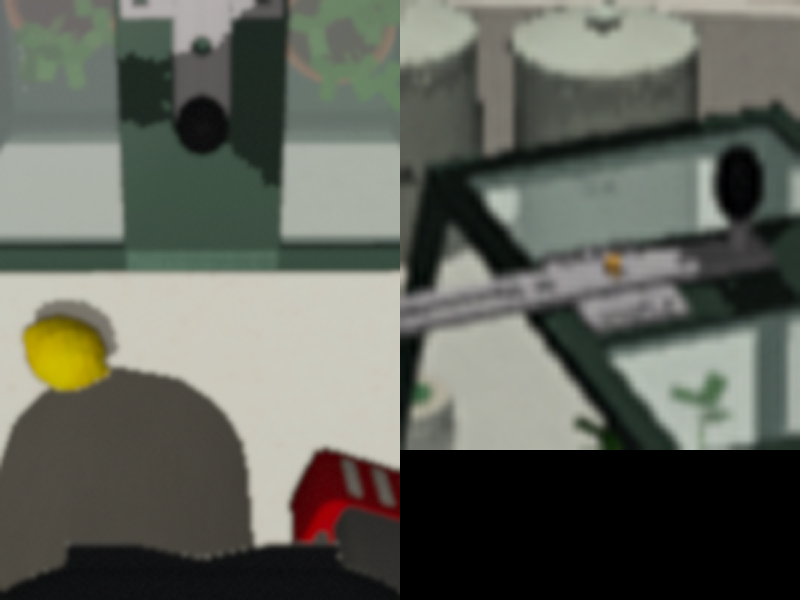

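The bar lies flat on the plate with the pin through the middle hole, in the scene crop at (613,264). The knob stands free at (739,186), one hole showing between it and the plate. I'll check its height against the start and hand in if it agrees.

```bash
python3 - <<'E'
from h import *
X,e=tri((load('s9'),326.7,155.6),(load('w9'),320.4,195.8));print(X,e)
d=X[:2]-[.5425,-.1206];print('knob-pin',np.hypot(*d))
if X[2]<.2585 and abs(np.hypot(*d)-.048)<.006: print(ctrl.close_job())
E
```

```text
[ 0.58947162 -0.13465567  0.2543545 ] [np.float64(0.0005129315874396752), np.float64(0.0005129315874396357)]
knob-pin 0.04902953241585182
the job is handed in; nothing more can be done
None
```

The job is handed in: the middle hole is over the pin and the bar stayed put on the plate when released, with the knob measured 49 mm behind the pin (48 mm expected) and about 1 mm above its starting height; the verdict wasn't reported back.

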